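# Lock the reader's lens collar and show the tall tin to it

## Task

In the paint shop, first turn the lens collar of the upward-looking code reader clockwise (seen from above) until its tab is fully home at the raised locked mark. Then lift the taller of the two rectangular tins out of the cardboard tray, keep it upright, and hold it still in the air for the reader: base level, centred over the lens, 10 cm above the top of the collar, its long sides parallel to the reader's long sides (either way round). Finish while still holding it there; leave the collar locked and everything else on the counter and in the tray where it is.

Things in the scene. Friction and masses are not known exactly. Their poses are not given: they have to be found in the camera images.
- lens (a point): Point on the reader's vertical lens axis, level with the top of the lens collar, 100 mm above the counter. The reader is a fixed grey box 180 mm (its x) by 120 mm (its y) by 60 mm high with the collar standing in the middle of its top; this point's axes are the reader's: x along its long side, z up.
- collar_grip (a point): Centre of the lens collar, 89 mm above the counter. A dark knurled steel ring, outer diameter 60 mm, 66 to 100 mm above the counter (reader top: 60 mm), captive on a vertical hinge, with one tab 10 mm wide out to 53 mm from the axis, 84 to 96 mm above the counter, white line on top. Grip it across, fingers beside the tab, or push the tab. The point turns with it; axes as the reader's at joint 0.
- collar (a joint): Turn of the lens collar in rad, growing clockwise seen from above: 0 open, 1.2 locked (a hard stop, at the raised white bar on the reader's top; a small white dot marks open). It starts between 0 and 0.35, stays where it is left, and needs about 0.1 N m. In the reader's frame the tab points at an angle of (pi + 0.6 - value) about z, measured from the reader's x axis.
- tall_tin_center (a point): Centre (half-way up) of the tin to show: a full rectangular tin with a steel body and blue band, 90 mm (its x) by 48 mm (its y) by 115 mm high, about 0.3 to 0.55 kg, z up. A black screw cap, diameter 26 mm and 16 mm high, stands on its top 26 mm from the centre towards its +x. It stands in one of three places in the tray, beside two other tins.
- tall_tin_base (a point): Centre of the underside of the same tin, 57.5 mm below its centre; same axes.
- tray: Fixed open cardboard tray 180 mm (its x) by 370 mm (its y), walls 45 mm high and 5 mm thick, floor 5 mm; origin at the centre of its underside. Three tins stand in a row along its y, about 115 mm apart, their long sides roughly along its x. A tin is clear of it when lifted by 45 mm.
- short_tin: Bystander in the tray: rectangular tin of the same look and footprint, but 78 mm high (and 16 mm cap). Origin at the centre of its underside.
- round_tin: Bystander in the tray: round tin, diameter 72 mm, 95 mm high. Origin at the centre of its underside.
- small_tin: Bystander: round tin on the counter, diameter 60 mm, 60 mm high. Origin at the centre of its underside.
- jar: Bystander: white jar with black cap, diameter 60 mm, 85 mm high. Origin at the centre of its underside.
- fan_deck: Bystander: closed paper swatch deck 55 x 150 x 22 mm lying on the counter. Origin at the centre of its underside.
- brush: Bystander: flat paint brush, about 200 mm long, lying between the tray and the reader.
- opener: Bystander: tin opener like a screwdriver, lying to the right of the reader.

How it is judged:
On the way, in this order (a step that is already met when the one before it is completed fails the run):
1. the collar is turned to its locked mark (value of joint collar above 1.08 rad), for 0.2 s.
2. the tall tin is lifted clear of the tray in the gripper (height (world z) of tall_tin_base above 0.07 m and contact force between the fingers and tall_tin above 1 N), for 0.2 s.
At the end, for the whole second after the job is handed in: The collar is within 0.12 rad of its locked stop, and the tall tin is held still by the fingers alone: base 80 to 120 mm above the collar's top, centre of the base within 20 mm of the lens axis, tilted less than 8 degrees, long sides within 9.7 degrees of the reader's, not touching the reader (value of joint collar above 1.08 rad and z of tall_tin_base in the frame of lens between 0.08 and 0.12 m and horizontal distance between tall_tin_base and lens below 0.02 m and angle between tall_tin_base's own z axis and vertical below 0.14 rad and angle between the x axis of tall_tin_base and the x axis of lens, either way round below 0.17 rad and linear speed of tall_tin below 0.02 m/s and angular speed of tall_tin below 0.15 rad/s and contact force between the fingers and tall_tin above 1 N and contact force between tall_tin and reader below 0.2 N); the arm keeps its last pose, push and grip.
It fails at once if the tall tin is tipped by more than 30 degrees (angle between tall_tin_base's own z axis and vertical above 0.52 rad).
It fails at once if another thing on the counter or in the tray is shifted by more than 30 mm (distance of any of short_tin, round_tin, small_tin, jar, fan_deck, brush, opener from where it was at the start of the episode above 0.03 m).
It fails at once if a standing bystander is knocked over (angle between any of short_tin, round_tin, small_tin, jar's own z axis and vertical above 0.5 rad).
It also fails if it takes over 54 s, if anything falls off the work surface, if the arm or the gripper's body presses on something with over 40 N, if the wrist force passes 120 N, or if a joint passes its speed limit or range.

## Robot

A 7-joint arm with a two-finger parallel gripper is mounted at the origin on the work surface. World frame = base frame: x ahead of the robot, y to its left, z up, the work surface at z = 0. Lengths are in m, angles in rad, forces in N, time in s.
With the tool pointing down it reaches from about 0.35 to 0.9 m from the base axis. Payload 8.1 kg.
Tool frame: the origin (TCP) lies on the centre line of the jaws, within the pads' length; the fingertips stand 11 mm ahead of it and the grasp point (between the pads) lies 8 mm behind it; y points along the fingers, x is the direction in which the jaws open and shut, and the axes are right-handed (so a half turn about y gives the same grasp; the last joint's range is limited). The gripper opens to 92 mm and grips with 3 to 60 N. Pads are 19 mm wide; open, the fingers measure 130 mm over their backs; the gripper's body (75 mm by 190 mm) begins 47 mm behind the grasp point.
Start: joints at [1.237, 0.434, 0.025, 1.573, -0.012, 1.134, -0.075], TCP at [0.143, -0.608, 0.202] pointing down, gripper open.
Joint ranges: [-2.62, 2.62], [-0.44, 2.09], [-1.27, 1.32], [0.08, 2.57], [-1.32, 4.46], [0.12, 2], [-2.74, 2.74]. Speed limits (rad/s): [2.22, 2.22, 3.01, 3.01, 3.14, 3.14, 3.14].

## Interface

Orientations are given as a unit quaternion [w, x, y, z].
In Python, from rig import ctrl gives the robot as it stands.
- The arm moves only by the shell command python3 -m crank 'ROWS' [OPENING] [FORCE]. ROWS is JSON, a list of rows, each a list of 4 numbers: the shift along the tool's x, y, z in mm, then the turn about the tool's y in degrees. In form: [[tx, ty, tz, spin], ...]. A call has 1 to 5 rows; each row is the pose to reach, as a shift and turn from the pose commanded when the call began, along the tool's axes at that moment; what a row does not reach only later rows make up. A row lasts 1/12 s, in which the tool goes at most 41.7 mm and 7.16 degrees, less where a joint would pass 70% of its speed; a pose out of reach is approached as far as the arm can. A call with a gripper value outside its range is refused whole. OPENING is the finger opening in mm, from 0 to 91.8, set as the call begins (- or left out, the last holds). The fingers move at their own pace and stop on an object; FORCE is the grip in N (left out, the last holds). Time passes only in rows, so rows that repeat a pose let the fingers close. It gives the time, the measured TCP pose, the force and the opening at its end, in the units of the state.
- ctrl.read_state(): the state, without advancing time (a new reading comes with each control period).
- ctrl.get_image(name): name is "scene" or "top"; returns the picture (420x560x3 uint8, red, green, blue); there is no depth.
- ctrl.calibration(name): a dict with "camera_matrix" (3x3 intrinsics, pixels), "distortion" ([k1, k2, p1, p2, k3] as OpenCV has them; the pictures are not rectified), "rvec" (rotation vector, rad) and "tvec" (3), from world to camera coordinates, as OpenCV has them. Camera axes: x right, y down, z forward; pixel columns grow to the right and rows downward; lengths in m; the calibration is good to about 2 mm. A picture is of the moment at which its call begins. calibration takes no time and is no camera call.
- ctrl.job_done(): hands the job in, once; it reports no verdict.
Trained networks look in the newest picture that a camera, given by its name, has taken for a name from the list of things; names that differ only in an ending like _2 or _b are one class to them, and where a whole thing is asked for, a point or a joint stands for the part that bears it (a point fixed in the world has none). Each returns a list of dicts, best first, with "conf" (0 to 1); they miss things now and then, are a little off and sometimes report something else, mostly with a low value. They report only what shows in the picture. A call takes as long as a camera call.
- ctrl.find_in(camera, query): "xy" ([column, row] in pixels, amid what is visible of it).
The state is a dict: "t": time; "q": joint angles; "qd": joint speeds; "tau": joint torques, N m; "eef_pos": TCP position; "ee_rot": TCP orientation; "wrist_force": force on the tool from outside, world axes, zero at the start; "ft_torque": the same for the moment, N m; "grip_width": finger opening in m.
Only numpy, scipy, OpenCV 4.12 (cv2) and the standard library are available. Lean on these libraries where they do the work, as an engineer would, in place of code of your own. Each camera call takes 0.05 s, during which the arm holds its last target.

## Working session

There is one attempt and no reset: what is moved stays moved. The work goes in short steps, Python scripts to look and compute and a shell command to move; the robot and the scene stay as the last step left them, time stands still between calls to the robot, and variables do not carry over. Pictures are saved under pics/ and viewed, and the job is handed in when it is done.

```bash
ls; mkdir -p pics
python3 - <<'E'
from rig import ctrl
import cv2
s=ctrl.read_state(); print({k:(v if not hasattr(v,'__len__') else [round(float(x),4) for x in v]) for k,v in s.items()})
for c in ("scene","top"):
    im=ctrl.get_image(c); cv2.imwrite(f"pics/{c}0.png",im[:,:,::-1])
    k=ctrl.calibration(c); print(c,k)
    for q in ["collar_grip","lens","tall_tin_center","short_tin","round_tin","small_tin","jar","fan_deck","brush","opener","tray"]:
        try: print(q,[( [round(float(v)) for v in d["xy"]],round(d["conf"],2)) for d in ctrl.find_in(c,q)[:3]])
        except Exception as e: print(q,e)
E
```

```text
pics
{'t': 0.0, 'q': [1.2374, 0.4352, 0.025, 1.5741, -0.0116, 1.134, -0.0751], 'qd': [-0.0002, -0.0009, -0.0004, -0.0027, 0.0022, -0.0011, -0.0015], 'tau': [-0.0007, -66.7846, 0.984, -31.4457, -0.0609, 0.0428, 0.0002], 'eef_pos': [0.1428, -0.6079, 0.2009], 'ee_rot': [0.5545, -0.5539, 0.4396, -0.4387], 'wrist_force': [0.1061, -0.1995, 0.34], 'ft_torque': [-0.0054, 0.0062, 0.0267], 'grip_width': 0.09224395743700914}
scene {'camera_matrix': array([[395.2937852 ,   0.        , 272.31188035],
       [  0.        , 395.2937852 , 208.90972496],
       [  0.        ,   0.        ,   1.        ]]), 'distortion': array([-0.06469851,  0.        ,  0.        ,  0.        ,  0.        ]), 'rvec': array([ 0.7994341 ,  2.4589307 , -1.18851359]), 'tvec': array([ 0.51498902, -0.1301025 ,  1.37699929])}
collar_grip [([246, 171], 0.53)]
lens [([247, 186], 0.91)]
tall_tin_center [([375, 289], 0.92), ([300, 238], 0.23)]
short_tin [([342, 263], 0.78)]
round_tin [([300, 238], 0.71)]
small_tin [([212, 250], 0.8)]
jar [([250, 293], 0.69), ([299, 238], 0.18)]
fan_deck [([190, 217], 0.82)]
brush [([308, 206], 0.69)]
opener [([232, 155], 0.64)]
tray [([336, 291], 0.7), ([249, 290], 0.25)]
top {'camera_matrix': array([[468.37116385,   0.        , 275.36563078],
       [  0.        , 468.37116385, 205.21273351],
       [  0.        ,   0.        ,   1.        ]]), 'distortion': array([-0.09783771,  0.        ,  0.        ,  0.        ,  0.        ]), 'rvec': array([ 2.18252712, -2.13594382,  0.15149824]), 'tvec': array([-0.07988437,  0.63755179,  1.16131278])}
collar_grip [([344, 239], 0.54), ([130, 220], 0.37)]
lens [([343, 237], 0.76), ([274, 276], 0.35)]
tall_tin_center [([130, 219], 0.94), ([175, 225], 0.64)]
short_tin []
round_tin [([221, 217], 0.6)]
small_tin [([269, 140], 0.71)]
jar []
fan_deck [([338, 159], 0.88), ([344, 242], 0.34)]
brush [([271, 272], 0.65)]
opener [([419, 272], 0.81)]
tray [([185, 218], 0.64), ([337, 156], 0.18)]
```

View pics/scene0.png

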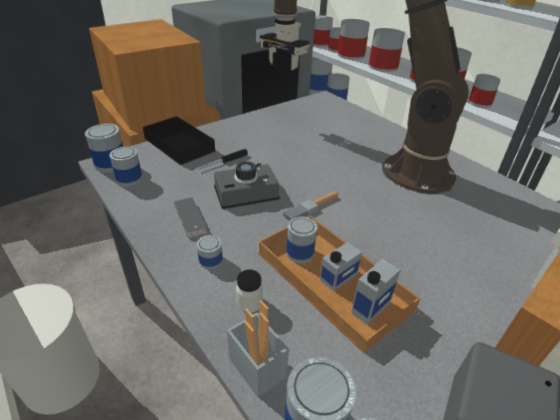

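View pics/top0.png

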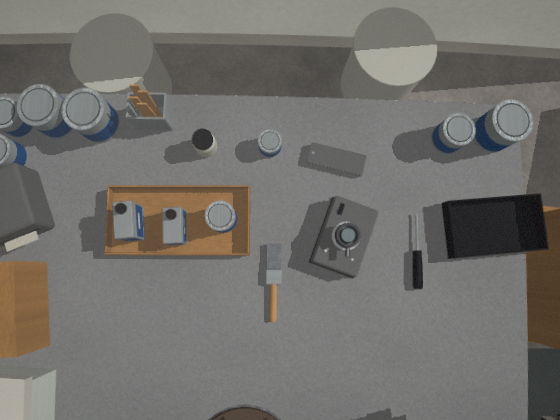

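Run:
```python
import cv2
t=cv2.imread("pics/top0.png"); 
cv2.imwrite("pics/top0a.png",cv2.resize(t[180:300,280:420],None,fx=5,fy=5,interpolation=cv2.INTER_CUBIC))
cv2.imwrite("pics/top0b.png",cv2.resize(t[160:280,90:270],None,fx=4.4,fy=4.4,interpolation=cv2.INTER_CUBIC))
```

```text
(no output)
```

View pics/top0a.png

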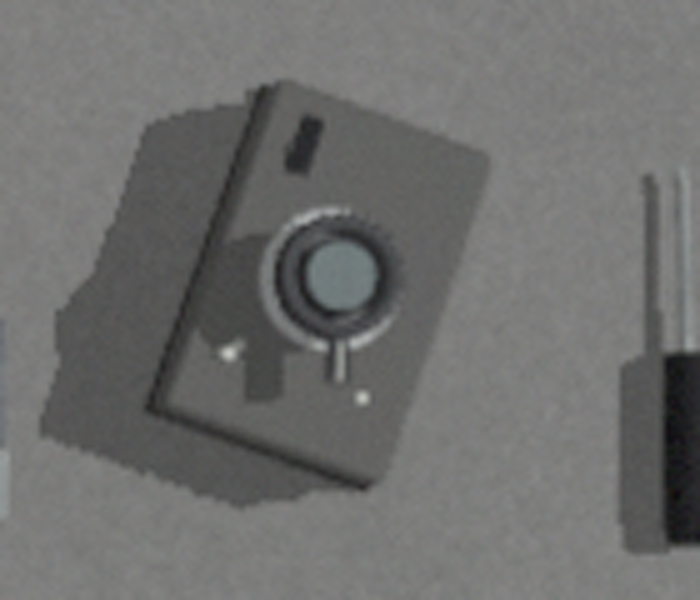

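View pics/top0b.png

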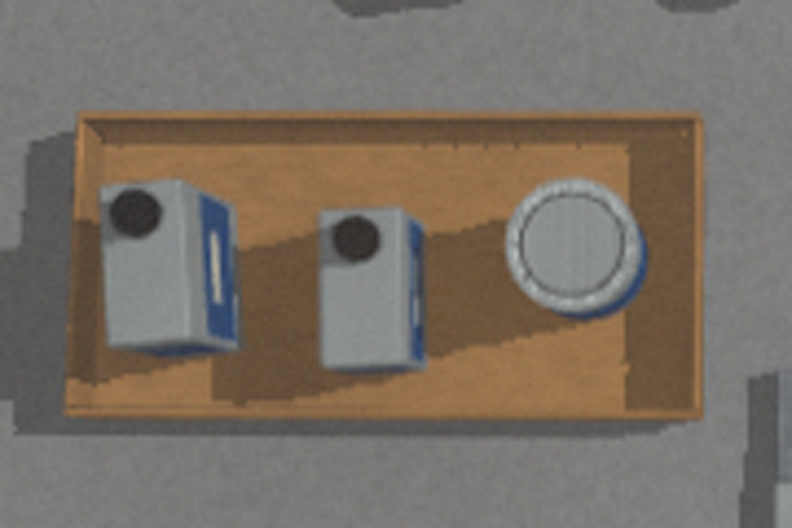

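```bash
cat > h.py <<'E'
import numpy as np, cv2
from scipy.spatial.transform import Rotation as R
from rig import ctrl
def px2w(c,pts,z):
    k=ctrl.calibration(c); Rm=cv2.Rodrigues(k["rvec"])[0]; t=k["tvec"]
    u=cv2.undistortPoints(np.array(pts,float).reshape(-1,1,2),k["camera_matrix"],k["distortion"]).reshape(-1,2)
    o=-Rm.T@t; d=np.c_[u,np.ones(len(u))]@Rm
    return o+d*((z-o[2])/d[:,2])[:,None]
def w2px(c,P):
    k=ctrl.calibration(c)
    return cv2.projectPoints(np.array(P,float).reshape(-1,1,3),k["rvec"],k["tvec"],k["camera_matrix"],k["distortion"])[0].reshape(-1,2)
def tool():
    s=ctrl.read_state(); q=s["ee_rot"]; return np.array(s["eef_pos"]),R.from_quat([q[1],q[2],q[3],q[0]]).as_matrix(),s
E
python3 - <<'E'
from h import *
np.set_printoptions(precision=4,suppress=True)
a=lambda L:[(280+x/5,180+y/5) for x,y in L]; b=lambda L:[(90+x/4.4,160+y/4.4) for x,y in L]
r=px2w("top",a([(275,83),(490,160),(378,488),(160,405)]),.06); print("reader",r,r.mean(0))
for i,j in((2,1),(3,0),(3,2),(0,1)): d=r[j]-r[i]; print(np.linalg.norm(d),np.degrees(np.arctan2(d[1],d[0])))
c=px2w("top",a([(341,275),(338,381)]),.098); print("collar, tabend",c)
m=px2w("top",a([(362,397),(230,350)]),.062); print("dot,bar",m)
for p in (c[1],m[0],m[1]): d=p-r.mean(0); print(np.degrees(np.arctan2(d[1],d[0])),np.hypot(*d[:2]))
t=px2w("top",b([(103,187),(182,180),(199,345),(108,350)]),.12); print("tin",t,t.mean(0))
for i,j in((3,0),(2,1),(0,1),(3,2)): d=t[j]-t[i]; print(np.linalg.norm(d),np.degrees(np.arctan2(d[1],d[0])))
print("cap",px2w("top",b([(135,213)]),.136))
print("tray",px2w("top",b([(78,115),(702,116),(702,415),(66,415)]),.045))
p,M,s=tool(); print(p); print(M)
E
```

```text
reader [[ 0.6622 -0.2171  0.06  ]
 [ 0.6252 -0.3273  0.06  ]
 [ 0.459  -0.2701  0.06  ]
 [ 0.4983 -0.1604  0.06  ]] [ 0.5612 -0.2437  0.06  ]
0.17579957804044205 -18.99580050790645
0.1734914353452612 -19.102573140657277
0.11656051592155484 -109.72269701169624
0.11623079012181875 -108.58679235982798
collar, tabend [[ 0.5625 -0.2447  0.098 ]
 [ 0.511  -0.2434  0.098 ]]
dot,bar [[ 0.5041 -0.2615  0.062 ]
 [ 0.5263 -0.195   0.062 ]]
179.64669920795185 0.05017624688082683
-162.69721322194215 0.05978343368408048
125.54129476506613 0.05993175648019342
tin [[0.6268 0.3268 0.12  ]
 [0.6316 0.2828 0.12  ]
 [0.5414 0.2681 0.12  ]
 [0.5373 0.3183 0.12  ]] [0.5843 0.299  0.12  ]
0.08984785854532797 5.401259708495377
0.09145211029306903 9.25294201906872
0.044225372759805856 -83.70336492278015
0.05036812565696604 -85.40254639361277
cap [[0.6109 0.3027 0.136 ]]
tray [[ 0.6789  0.3704  0.045 ]
 [ 0.6862  0.0014  0.045 ]
 [ 0.512  -0.0034  0.045 ]
 [ 0.5026  0.3661  0.045 ]]
[ 0.143  -0.6085  0.2016]
[[ 0.2286  0.0001  0.9735]
 [-0.9735 -0.0001  0.2286]
 [ 0.0001 -1.      0.    ]]
```

```bash
python3 -m crank '[[-20,0,37,0],[-39,0,74,0],[-58,0,111,0],[-77,0,148,0],[-97,0,184,0]]' 91 20; python3 -m crank '[[-19,0,37,0],[-39,0,74,0],[-58,0,111,0],[-77,0,148,0],[-97,0,184,0]]'; python3 -m crank '[[-19,0,37,0],[-38,0,72,0],[-65,0,123,5],[-65,0,123,10],[-65,0,123,13]]';  python3 - <<'E'
from h import *
np.set_printoptions(precision=4,suppress=True)
p,M,s=tool(); print(s["t"],p); print(M,s["q"])
print("shift",M.T@(np.array([.562,-.2445,.150])-p)*1000, np.degrees(np.arctan2(M[1,0],M[0,0])))
E
```

```text
t: 1.62
eef_pos: [0.3013, -0.4706, 0.2018]
ee_rot: [-0.554, 0.554, -0.439, 0.439]
wrist_force: [0.5, 0.0, 0.2]
grip_width: 0.0907
t: 2.03
eef_pos: [0.4583, -0.334, 0.2019]
ee_rot: [-0.554, 0.554, -0.439, 0.439]
wrist_force: [0.5, -0.5, 0.8]
grip_width: 0.0909
t: 2.45
eef_pos: [0.5657, -0.2383, 0.2014]
ee_rot: [0.503, -0.501, 0.499, -0.498]
wrist_force: [-0.0, -0.6, 0.4]
grip_width: 0.0911
2.45 [ 0.5657 -0.2383  0.2014]
[[ 0.0068  0.0018  1.    ]
 [-1.      0.0027  0.0068]
 [-0.0026 -1.      0.0018]] [ 0.3908  0.4218 -0.1106  1.5945  0.0467  1.1271 -1.2942]
shift [ 6.355  51.3509 -3.7913] -89.61216462609963
```

```bash
python3 -m crank '[[6.4,10,-3.8,0],[6.4,30,-3.8,0],[6.4,45,-3.8,0],[6.4,45,-3.8,0]]';  python3 - <<'E'
from h import *
np.set_printoptions(precision=4,suppress=True)
p,M,s=tool(); print(s["t"],p,M.T@(np.array([.562,-.2445,.081])-p)*1000)
for c,(x,y) in {"scene":(170,90),"top":(270,170)}.items():
    im=ctrl.get_image(c)[:,:,::-1]; cv2.imwrite(f"pics/{c}1.png",cv2.resize(im[y:y+140,x:x+160],None,fx=4,fy=4,interpolation=cv2.INTER_CUBIC))
E
```

```text
t: 2.78
eef_pos: [0.5546, -0.2515, 0.1529]
ee_rot: [-0.5, 0.502, -0.501, 0.497]
wrist_force: [-0.3, 0.0, 0.4]
grip_width: 0.0909
2.7833 [ 0.5546 -0.2515  0.1529] [-6.8925 71.8959  7.8366]
```

View pics/scene1.png

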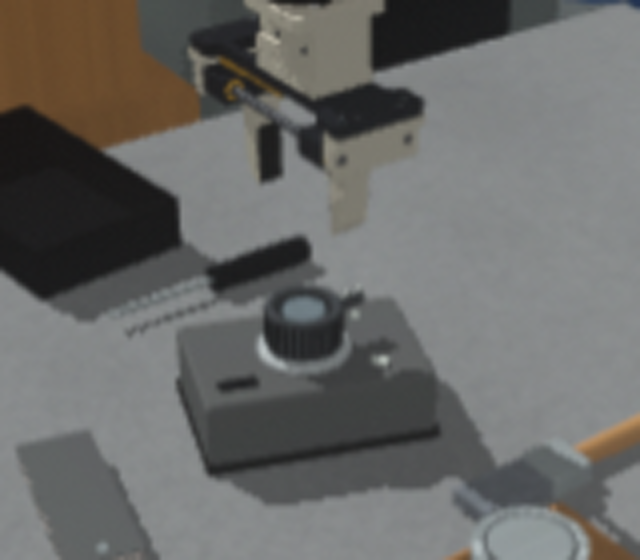

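View pics/top1.png

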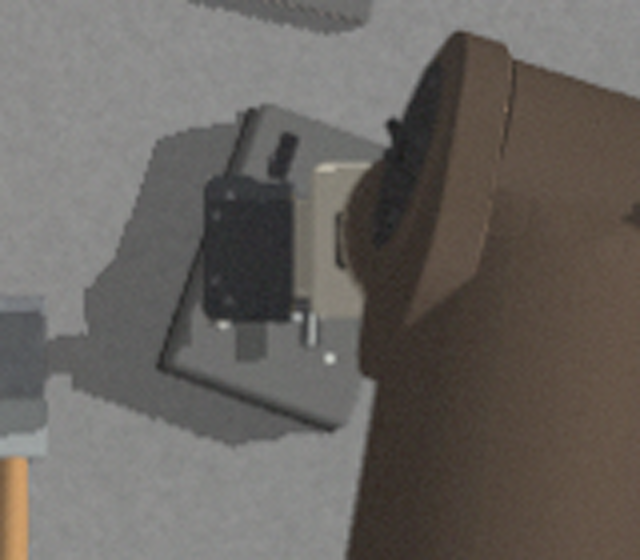

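```bash
python3 -m crank '[[0,0,0,0],[0,0,0,0],[0,0,0,0]]';  python3 - <<'E'
from h import *
np.set_printoptions(precision=4,suppress=True)
p,M,s=tool(); print(s["t"],p,M.T@(np.array([.562,-.2445,.081])-p)*1000,np.degrees(np.arctan2(M[1,0],M[0,0])))
E
```

```text
t: 3.13
eef_pos: [0.5584, -0.2509, 0.1576]
ee_rot: [0.501, -0.501, 0.499, -0.5]
wrist_force: [-0.1, 0.5, -0.7]
grip_width: 0.0909
3.1333 [ 0.5584 -0.2509  0.1576] [-6.4201 76.6068  3.5365] -89.78491269862195
```

```bash
python3 -m crank '[[-6.4,15,3.5,0],[-6.4,35,3.5,0],[-6.4,55,3.5,0],[-6.4,70,3.5,0],[-6.4,76,3.5,0]]'; python3 -m crank '[[0,0,0,0],[0,0,0,0],[0,0,0,0],[0,0,0,0]]' 45 20; python3 -m crank '[[0,0,0,0],[0,0,0,0],[0,0,0,0],[0,0,0,0],[0,0,0,0]]'
python3 - <<'E'
from h import *
np.set_printoptions(precision=4,suppress=True)
p,M,s=tool(); print(s["t"],p,s["wrist_force"],s["ft_torque"],s["grip_width"])
im=ctrl.get_image("scene")[:,:,::-1]; cv2.imwrite("pics/scene2.png",cv2.resize(im[90:230,170:330],None,fx=4,fy=4,interpolation=cv2.INTER_CUBIC))
E
```

```text
t: 3.55
eef_pos: [0.5604, -0.2437, 0.0789]
ee_rot: [-0.501, 0.501, -0.5, 0.498]
wrist_force: [-0.2, 0.1, -0.4]
grip_width: 0.0908
t: 3.88
eef_pos: [0.5623, -0.2443, 0.082]
ee_rot: [0.501, -0.501, 0.498, -0.5]
wrist_force: [-0.3, -0.4, 0.3]
grip_width: 0.0691
t: 4.3
eef_pos: [0.5614, -0.2441, 0.0807]
ee_rot: [0.501, -0.501, 0.499, -0.499]
wrist_force: [-0.2, -0.3, 0.7]
grip_width: 0.0454
4.3 [ 0.5614 -0.2441  0.0807] [-0.1777 -0.2931  0.6583] [ 0.008  -0.0007  0.0068] 0.0453540209681131
```

View pics/scene2.png

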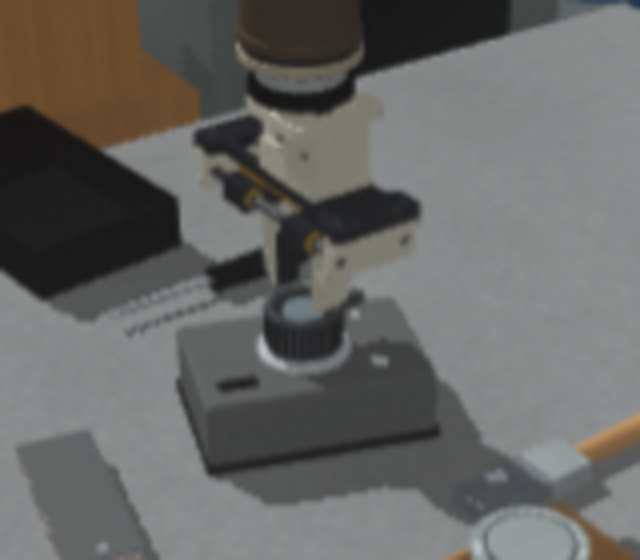

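Run:
```python
from h import *
np.set_printoptions(precision=4,suppress=True)
p,M,s=tool()
f=lambda px:(px-[170,90])*4
tip=p+M[:,1]*.011
w=s["grip_width"]/2
pts=[p,tip+M[:,0]*w,tip-M[:,0]*w,[.562,-.2445,.1]]
print(f(w2px("scene",pts)))
# collar by scene: lens top centre (305,308), at z .1 
print(px2w("scene",[(170+303/4,90+308/4)],.1))
# reader corners in scene z=.06: (208,408),(437,376),(395,300),(180,328)
print(px2w("scene",[(170+x/4,90+y/4) for x,y in [(208,408),(437,376),(395,300),(180,328)]],.06))
im=cv2.imread("pics/scene0.png")
print(f(w2px("scene",[[0,0,0]]))/4+[170,90], w2px("top",[[0,0,0],[.1428,-.6079,.2]]),w2px("scene",[[.1428,-.6079,.2]]))
```

```text
[[305.8636 320.8921]
 [289.783  319.9669]
 [322.8282 346.3473]
 [304.4295 299.2481]]
[[ 0.5698 -0.2347  0.1   ]]
[[ 0.6677 -0.2137  0.06  ]
 [ 0.5053 -0.151   0.06  ]
 [ 0.4672 -0.2565  0.06  ]
 [ 0.6303 -0.3188  0.06  ]]
[[418.726  171.9209]] [[244.1123 454.6437]
 [515.2146 422.7713]] [[282.8833  72.592 ]]
```

Run:
```python
from h import *
np.set_printoptions(precision=1,suppress=True)
p,M,s=tool()
im=cv2.imread("pics/scene0.png")[10:100,230:340]
im=cv2.resize(im,None,fx=6,fy=6,interpolation=cv2.INTER_CUBIC)
p0=np.array([.1428,-.6079,.2009]); x0=np.array([.2286,-.9735,0])
for off,col in ((.011,(0,0,255)),(0,(0,255,0)),(-.02,(255,0,0))):
    for sg in (-1,1):
        q=w2px("scene",[p0+sg*x0*.046-[0,0,off]])[0]; q=(q-[230,10])*6; print(off,q); cv2.circle(im,tuple(int(v) for v in q),5,col,-1)
cv2.imwrite("pics/z0.png",im)
im=ctrl.get_image("scene")[:,:,::-1][120:210,200:310]
im=cv2.resize(im,None,fx=6,fy=6,interpolation=cv2.INTER_CUBIC)
for off,col in ((.011,(0,0,255)),(0,(0,255,0)),(-.02,(255,0,0))):
    for sg in (-1,1):
        q=w2px("scene",[p+sg*M[:,0]*.0227-[0,0,off]])[0]; q=(q-[200,120])*6; cv2.circle(im,tuple(int(v) for v in q),4,col,-1)
cv2.imwrite("pics/z1.png",im)
```

```text
0.011 [371.1 407.1]
0.011 [263.9 374.4]
0 [372.  390.7]
0 [264.3 358.3]
-0.02 [373.6 360.5]
-0.02 [265.  328.7]
```

View pics/z0.png

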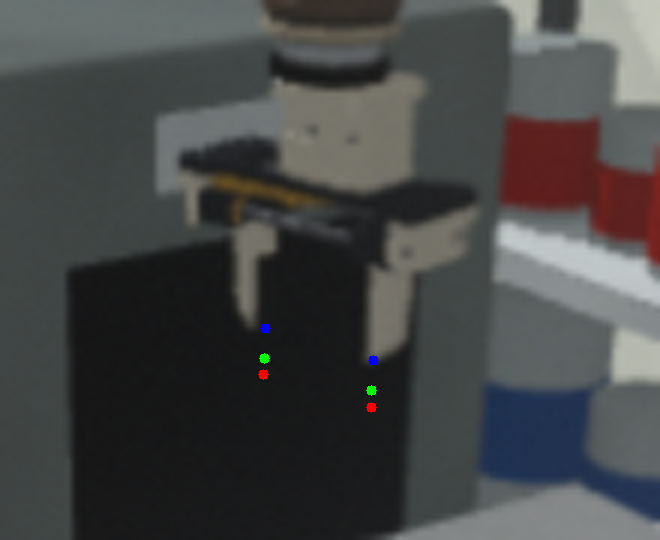

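View pics/z1.png

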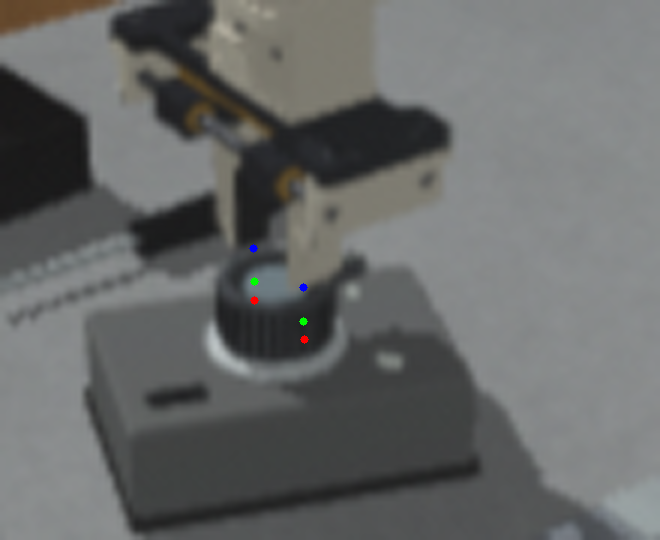

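```bash
python3 -m crank '[[0,-3,0,0],[0,-3,0,0],[0,-3,0,0],[0,-3,0,0],[0,-3,0,0]]' 91; python3 -m crank '[[0,0,0,0],[0,0,0,0],[0,0,0,0]]';python3 -m crank '[[0,8,0,0],[0,16,0,0],[0,22,0,0],[0,27,0,0],[0,27,0,0]]'
python3 - <<'E'
from h import *
np.set_printoptions(precision=4,suppress=True)
p,M,s=tool(); print(s["t"],p,s["wrist_force"],s["ft_torque"],s["grip_width"])
im=ctrl.get_image("scene")[:,:,::-1]; cv2.imwrite("pics/scene3.png",cv2.resize(im[120:210,200:310],None,fx=6,fy=6,interpolation=cv2.INTER_CUBIC))
E
```

```text
t: 4.82
eef_pos: [0.5614, -0.244, 0.0836]
ee_rot: [-0.501, 0.501, -0.499, 0.499]
wrist_force: [-0.3, -0.5, 0.4]
grip_width: 0.0737
t: 5.07
eef_pos: [0.5614, -0.244, 0.0836]
ee_rot: [-0.501, 0.501, -0.499, 0.499]
wrist_force: [1.1, 0.1, -0.2]
grip_width: 0.0901
t: 5.48
eef_pos: [0.5604, -0.2437, 0.0549]
ee_rot: [-0.501, 0.501, -0.5, 0.498]
wrist_force: [0.7, 0.4, 0.7]
grip_width: 0.0909
5.4833 [ 0.5604 -0.2437  0.0549] [0.6932 0.3999 0.6849] [ 0.0442 -0.0097 -0.0279] 0.09089106534698939
```

View pics/scene3.png

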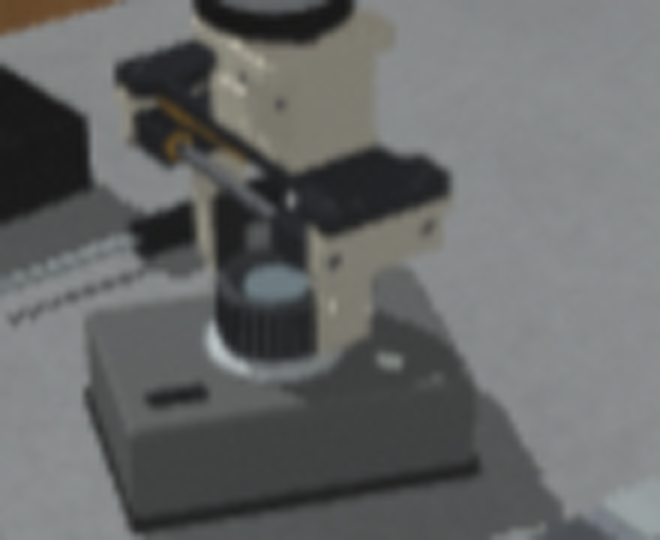

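```bash
python3 -m crank '[[0,0,0,0],[0,0,0,0],[0,0,0,0],[0,0,0,0],[0,0,0,0]]' 40 20; python3 -m crank '[[0,0,0,0],[0,0,0,0],[0,0,0,0],[0,0,0,0],[0,0,0,0]]'
python3 - <<'E'
from h import *
np.set_printoptions(precision=4,suppress=True)
p,M,s=tool(); print(s["t"],p,s["wrist_force"],s["ft_torque"],s["grip_width"])
im=ctrl.get_image("scene")[:,:,::-1]; cv2.imwrite("pics/scene4.png",cv2.resize(im[120:210,200:310],None,fx=6,fy=6,interpolation=cv2.INTER_CUBIC))
E
```

```text
t: 5.95
eef_pos: [0.5616, -0.2441, 0.0569]
ee_rot: [0.501, -0.501, 0.499, -0.499]
wrist_force: [0.4, 0.6, 0.8]
grip_width: 0.0622
t: 6.37
eef_pos: [0.5615, -0.2435, 0.0568]
ee_rot: [0.501, -0.501, 0.499, -0.499]
wrist_force: [-1.5, 3.8, 4.2]
grip_width: 0.0604
6.3667 [ 0.5615 -0.2435  0.0568] [-1.4753  3.7608  4.2056] [ 0.84    0.2026 -0.0013] 0.06040623070978391
```

View pics/scene4.png

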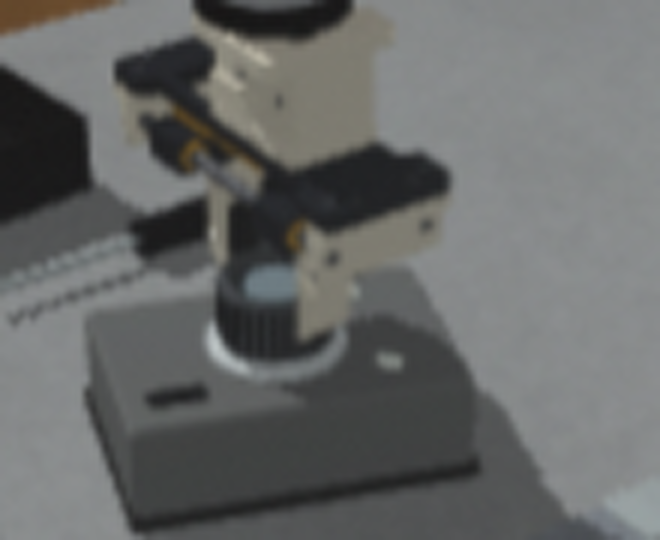

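```bash
python3 -m crank '[[0,0,0,5],[0,0,0,11],[0,0,0,17],[0,0,0,23],[0,0,0,28]]'; python3 -m crank '[[0,0,0,5],[0,0,0,10],[0,0,0,15],[0,0,0,19],[0,0,0,19]]'
python3 - <<'E'
from h import *
p,M,s=tool(); print(s["t"],p,s["wrist_force"],s["ft_torque"],s["grip_width"],np.degrees(np.arctan2(M[1,0],M[0,0])))
E
```

```text
t: 6.83
eef_pos: [0.5618, -0.2424, 0.0568]
ee_rot: [0.364, -0.364, 0.607, -0.606]
wrist_force: [-1.3, 7.2, 5.4]
grip_width: 0.06
t: 7.25
eef_pos: [0.5623, -0.2418, 0.0568]
ee_rot: [0.26, -0.259, 0.658, -0.657]
wrist_force: [0.2, 7.9, 5.3]
grip_width: 0.0603
7.25 [ 0.56232641 -0.24182145  0.0568196 ] [0.17075994 7.93648991 5.26427553] [ 1.76757867 -0.02644123 -0.00916538] 0.06031433239670378 -136.9305242068699
```

```bash
python3 -m crank '[[0,0,0,2],[0,0,0,5],[0,0,0,8],[0,0,0,8]]';  python3 - <<'E'
from h import *
p,M,s=tool(); print(s["t"],p,s["wrist_force"],s["ft_torque"],s["grip_width"],np.degrees(np.arctan2(M[1,0],M[0,0])))
for c,(x,y) in {"scene":(200,120),"top":(290,185)}.items():
    im=ctrl.get_image(c)[:,:,::-1]; cv2.imwrite(f"pics/{c}5.png",cv2.resize(im[y:y+90,x:x+110],None,fx=6,fy=6,interpolation=cv2.INTER_CUBIC))
E
```

```text
t: 7.58
eef_pos: [0.5627, -0.2418, 0.0568]
ee_rot: [0.215, -0.213, 0.674, -0.674]
wrist_force: [2.1, 7.3, 3.6]
grip_width: 0.06
7.5833 [ 0.56268403 -0.24179606  0.05680068] [2.14003719 7.30710781 3.64236477] [ 1.70610117 -0.37997234  0.50548707] 0.05998495160466707 -144.77646991558706
```

View pics/scene5.png

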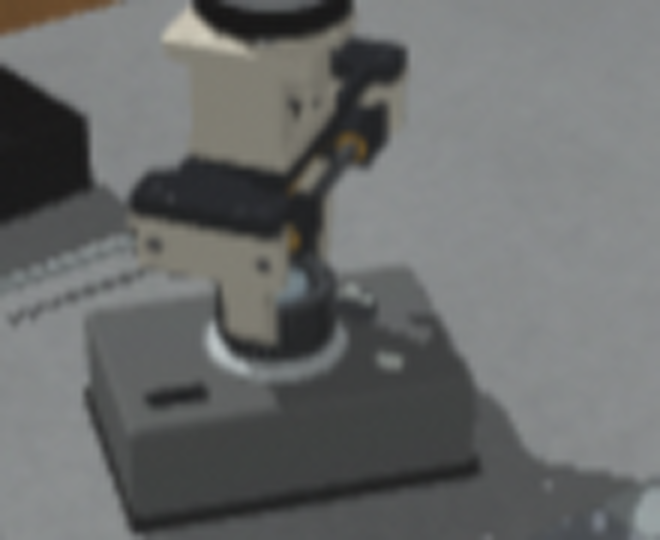

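View pics/top5.png

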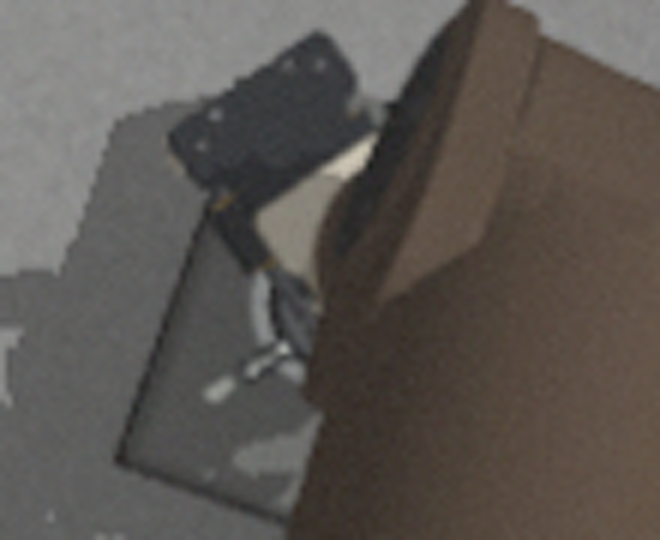

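```bash
python3 -m crank '[[0,0,0,0],[0,0,0,0],[0,0,0,0],[0,0,0,0],[0,0,0,0]]' 90; python3 -m crank '[[0,0,0,0],[0,0,0,0],[0,-15,0,0],[0,-40,0,0],[0,-75,0,0]]'; python3 -m crank '[[0,-35,0,0],[0,-65,0,0],[0,-75,0,0],[0,-75,0,0],[0,-75,0,0]]';python3 - <<'E'
from h import *
np.set_printoptions(precision=4,suppress=True)
p,M,s=tool(); print(s["t"],p,s["q"],s["wrist_force"],s["grip_width"],np.degrees(np.arctan2(M[1,0],M[0,0])))
print(M.T@(np.array([.584,.299,p[2]])-p)*1000)
E
```

```text
t: 8.1
eef_pos: [0.5611, -0.2447, 0.0565]
ee_rot: [-0.213, 0.214, -0.674, 0.674]
wrist_force: [1.2, 0.3, 0.4]
grip_width: 0.0879
t: 8.52
eef_pos: [0.5595, -0.2434, 0.1301]
ee_rot: [0.212, -0.215, 0.675, -0.673]
wrist_force: [1.3, -0.3, -0.3]
grip_width: 0.0899
t: 8.93
eef_pos: [0.5614, -0.244, 0.2064]
ee_rot: [-0.214, 0.214, -0.674, 0.674]
wrist_force: [0.4, -0.3, -1.6]
grip_width: 0.0901
8.9333 [ 0.5614 -0.244   0.2064] [ 0.1919  0.4094  0.1869  1.6109 -0.082   1.1284 -2.1281] [ 0.4029 -0.3088 -1.6375] 0.09006563833823694 -144.78054930093717
[-331.6484   -0.0665 -430.5758]
```

```bash
python3 -m crank '[[-15,0,-20,0],[-37,0,-48,0],[-60,0,-78,0],[-84,0,-109,0],[-108,0,-140,0]]'; python3 -m crank '[[-24,0,-31,0],[-48,0,-62,0],[-72,0,-93,0],[-96,0,-124,0],[-120,0,-155,0]]'; python3 -m crank '[[-24,0,-31,-5],[-48,0,-62,-11],[-75,0,-97,-17],[-95,0,-123,-23],[-103,0,-135,-29]]'; python3 -m crank '[[0,0,0,-6],[0,0,0,-12],[0,0,0,-18],[0,0,0,-24],[0,0,0,-30]]'; python3 -m crank '[[0,0,0,-3],[0,0,0,-3],[0,0,0,-3],[0,0,0,-3]]' 80;python3 - <<'E'
from h import *
np.set_printoptions(precision=4,suppress=True)
p,M,s=tool(); print(s["t"],p,s["q"],s["wrist_force"],s["grip_width"],np.degrees(np.arctan2(M[1,0],M[0,0])))
print(M.T@(np.array([.584,.299,p[2]])-p)*1000)
for c in("scene","top"):
    im=ctrl.get_image(c)[:,:,::-1]; cv2.imwrite(f"pics/{c}6.png",im)
E
```

```text
t: 9.35
eef_pos: [0.5674, -0.0658, 0.2043]
ee_rot: [0.213, -0.215, 0.674, -0.674]
wrist_force: [0.5, -0.2, 0.1]
grip_width: 0.0898
t: 9.77
eef_pos: [0.5756, 0.123, 0.204]
ee_rot: [0.213, -0.216, 0.674, -0.673]
wrist_force: [1.2, 0.8, -0.6]
grip_width: 0.0899
t: 10.18
eef_pos: [0.5808, 0.2962, 0.2033]
ee_rot: [0.378, -0.381, 0.598, -0.595]
wrist_force: [-0.7, -0.5, -0.2]
grip_width: 0.09
t: 10.6
eef_pos: [0.5825, 0.289, 0.2036]
ee_rot: [-0.518, 0.521, -0.481, 0.479]
wrist_force: [1.0, -0.4, -0.3]
grip_width: 0.0901
t: 10.93
eef_pos: [0.5831, 0.2891, 0.205]
ee_rot: [-0.529, 0.531, -0.469, 0.468]
wrist_force: [-0.0, -0.1, -0.4]
grip_width: 0.0801
10.9333 [0.5831 0.2891 0.205 ] [-0.5118  0.4786 -0.0461  1.4917  0.0224  1.1745 -2.0085] [-0.0341 -0.0803 -0.436 ] 0.08006721675629912 -82.91040744130754
[-9.6744 -0.0117  2.108 ]
```

View pics/scene6.png

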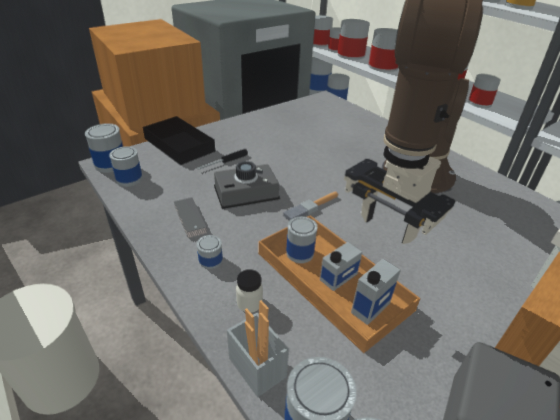

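View pics/top6.png

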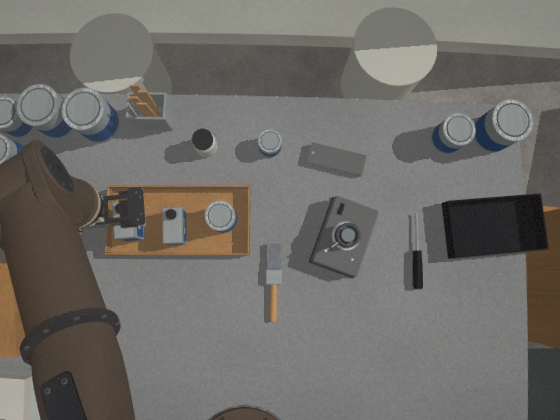

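Run:
```python
from h import *
p,M,s=tool()
im=cv2.imread("pics/scene6.png")[140:330,320:480]; im=cv2.resize(im,None,fx=3,fy=3,interpolation=cv2.INTER_CUBIC)
def dot(P,col):
    q=(w2px("scene",[P])[0]-[320,140])*3; cv2.circle(im,tuple(int(v) for v in q),3,col,-1)
for sg in (-1,1):
    dot(p+sg*M[:,0]*.04+[0,0,.02],(0,0,255)); dot(p+sg*M[:,0]*.04+[0,0,-.011],(0,255,0))
th=np.radians(7);ex=np.array([np.cos(th),np.sin(th),0]);ey=np.array([-ex[1],ex[0],0])
for a in(-1,1):
    for b in (-1,1):
        for z in(.005,.12): dot(np.array([.584,.299,z])+a*ex*.045+b*ey*.024,(255,0,255))
t=cv2.imread("pics/top6.png")[190:290,300:390]; t=cv2.resize(t,None,fx=3,fy=3,interpolation=cv2.INTER_CUBIC)
o=np.zeros((570,760,3),np.uint8); o[:570,:480]=im; o[:300,485:755]=t
cv2.imwrite("pics/z6.png",o)
```

```text
(no output)
```

View pics/z6.png

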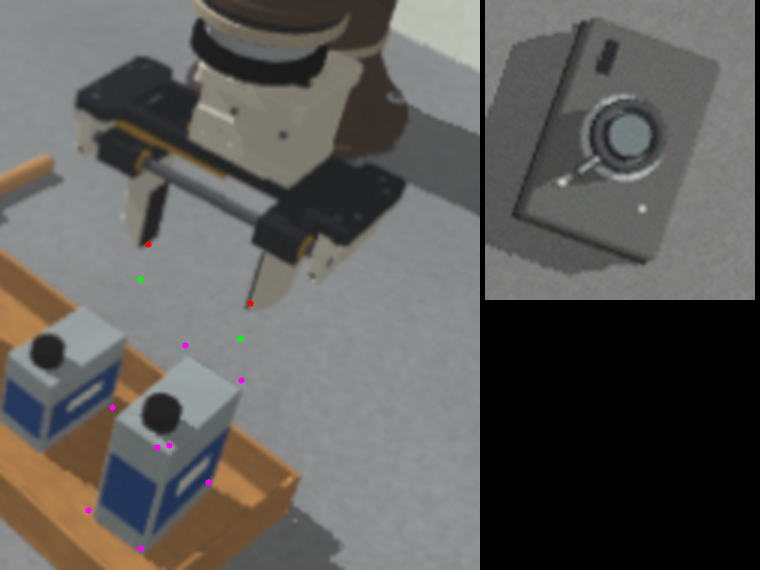

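```bash
python3 -m crank '[[-6,10,2,0],[-11.5,30,4.4,0],[-11.5,60,4.4,0],[-11.5,80,4.4,0],[-11.5,90,4.4,0]]'; python3 -m crank '[[0,0,0,0],[0,0,0,0]]';python3 - <<'E'
from h import *
p,M,s=tool(); print(s["t"],p,s["wrist_force"])
o=np.zeros((400,800,3),np.uint8)
for i,(c,(x,y)) in enumerate({"scene":(310,210),"top":(70,160)}.items()):
    im=ctrl.get_image(c)[:,:,::-1]; o[:,i*400:i*400+400]=cv2.resize(im[y:y+133,x:x+133],(400,400),interpolation=cv2.INTER_CUBIC)
cv2.imwrite("pics/z7.png",o)
E
```

```text
t: 11.45
eef_pos: [0.5846, 0.3011, 0.1125]
ee_rot: [-0.529, 0.532, -0.468, 0.467]
wrist_force: [0.4, -0.2, 0.2]
grip_width: 0.0799
t: 11.62
eef_pos: [0.5865, 0.3017, 0.1162]
ee_rot: [-0.53, 0.531, -0.468, 0.467]
wrist_force: [-0.2, 0.6, 1.3]
grip_width: 0.0798
11.6167 [0.58646295 0.30166092 0.11624071] [-0.18131828  0.64909033  1.34045799]
```

View pics/z7.png

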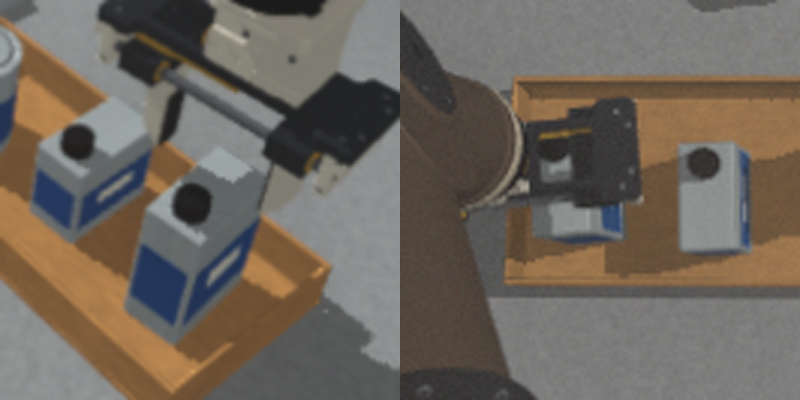

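Run:
```python
from h import *
p,M,s=tool()
for z in(.11,.136,.2,.23): print(z,w2px("top",[[p[0],p[1],z]]), (w2px("top",[[p[0],p[1],z]])-[70,160])*3, (w2px("scene",[[p[0],p[1],z]])-[310,210])*3)
```

```text
0.11 [[123.70059863 219.33504062]] [[161.10179588 178.00512185]] [[205.37017986 197.75854561]]
0.136 [[120.34886689 218.24624439]] [[151.04660068 174.73873317]] [[212.47966521 172.34785959]]
0.2 [[111.41325584 215.33970592]] [[124.23976752 166.01911777]] [[231.12635634 105.2806546 ]]
0.23 [[106.85164781 213.85374807]] [[110.55494343 161.5612442 ]] [[240.47202149  71.43466831]]
```

```bash
python3 -m crank '[[0,10,-2,0],[0,25,-2,0],[0,40,-2,0],[0,52,-2,0],[0,60,-2,0]]'; python3 -m crank '[[0,0,0,0],[0,0,0,0]]';python3 - <<'E'
from h import *
p,M,s=tool(); print(s["t"],p,s["wrist_force"])
o=np.zeros((400,800,3),np.uint8)
for i,(c,(x,y)) in enumerate({"scene":(310,210),"top":(70,160)}.items()):
    im=ctrl.get_image(c)[:,:,::-1]; o[:,i*400:i*400+400]=cv2.resize(im[y:y+133,x:x+133],(400,400),interpolation=cv2.INTER_CUBIC)
cv2.imwrite("pics/z8.png",o)
E
```

```text
t: 12.13
eef_pos: [0.584, 0.301, 0.0552]
ee_rot: [-0.53, 0.531, -0.468, 0.467]
wrist_force: [-0.1, 0.1, -0.4]
grip_width: 0.0797
t: 12.3
eef_pos: [0.5844, 0.3012, 0.0563]
ee_rot: [-0.53, 0.531, -0.468, 0.467]
wrist_force: [0.0, 0.2, 0.1]
grip_width: 0.0799
12.3 [0.58438914 0.3011624  0.05625197] [0.02100405 0.21237312 0.12825995]
```

View pics/z8.png

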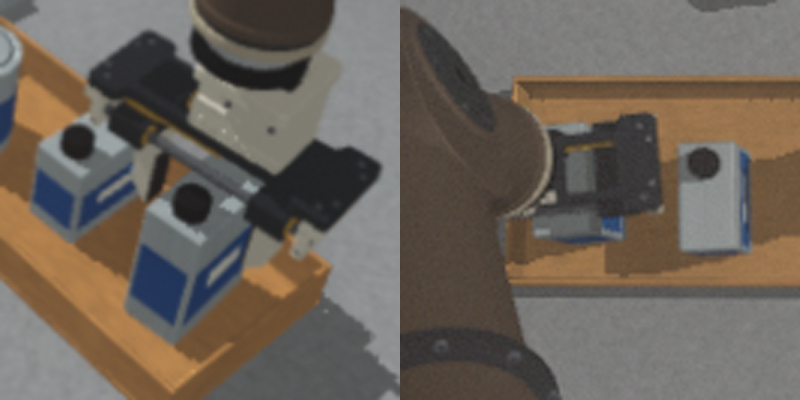

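```bash
python3 -m crank '[[0,0,0,0],[0,0,0,0],[0,0,0,0],[0,0,0,0],[0,0,0,0]]' 30 40; python3 -m crank '[[0,0,0,0],[0,0,0,0],[0,0,0,0],[0,0,0,0],[0,0,0,0]]'; python3 -m crank '[[0,-3,0,0],[0,-8,0,0],[0,-15,0,0],[0,-20,0,0],[0,-20,0,0]]';python3 - <<'E'
from h import *
p,M,s=tool(); print(s["t"],p,s["wrist_force"],s["ft_torque"])
o=np.zeros((400,800,3),np.uint8)
for i,(c,(x,y)) in enumerate({"scene":(310,210),"top":(70,160)}.items()):
    im=ctrl.get_image(c)[:,:,::-1]; o[:,i*400:i*400+400]=cv2.resize(im[y:y+133,x:x+133],(400,400),interpolation=cv2.INTER_CUBIC)
cv2.imwrite("pics/z9.png",o)
E
```

```text
t: 12.82
eef_pos: [0.5845, 0.3013, 0.0565]
ee_rot: [-0.53, 0.53, -0.468, 0.467]
wrist_force: [0.3, 1.6, 1.8]
grip_width: 0.0513
t: 13.23
eef_pos: [0.5845, 0.3016, 0.0565]
ee_rot: [0.531, -0.53, 0.468, -0.467]
wrist_force: [-0.1, 1.7, 1.5]
grip_width: 0.0479
t: 13.65
eef_pos: [0.5852, 0.3014, 0.0778]
ee_rot: [0.531, -0.53, 0.468, -0.468]
wrist_force: [0.5, 0.3, -4.5]
grip_width: 0.0478
13.65 [0.58521804 0.30138345 0.0778245 ] [ 0.54698476  0.34980651 -4.51301753] [ 0.02497663 -0.0836451   0.03357374]
```

View pics/z9.png

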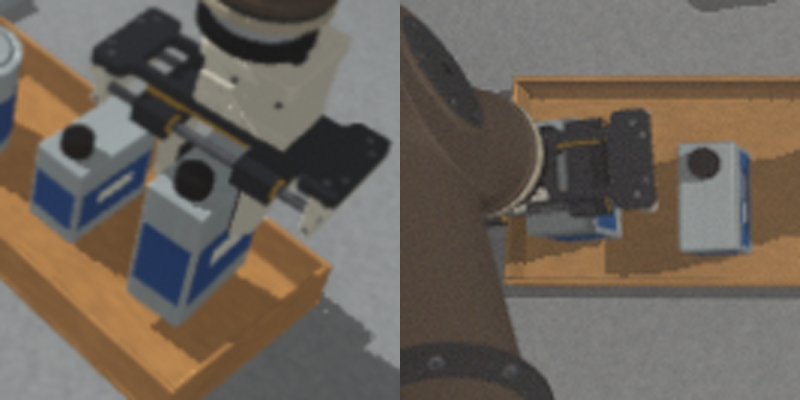

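```bash
python3 -m crank '[[0,-12,0,0],[0,-35,0,0],[0,-65,0,0],[0,-95,0,0],[0,-120,0,0]]'; python3 -m crank '[[0,-20,0,0],[0,-38,0,0],[0,-50,0,0],[0,-54,0,0],[0,-54,0,0]]'
python3 - <<'E'
from h import *
p,M,s=tool(); print(s["t"],p,s["wrist_force"],s["ft_torque"],s["grip_width"],np.degrees(np.arctan2(M[1,0],M[0,0])))
print(M.T@(np.array([.5635,-.242,.2515])-p)*1000)
for c in("scene","top"):
    im=ctrl.get_image(c)[:,:,::-1]; cv2.imwrite(f"pics/{c}10.png",im)
E
```

```text
t: 14.17
eef_pos: [0.5847, 0.3013, 0.1991]
ee_rot: [0.531, -0.53, 0.468, -0.467]
wrist_force: [0.1, 1.1, -4.1]
grip_width: 0.0479
t: 14.58
eef_pos: [0.585, 0.3014, 0.2519]
ee_rot: [0.531, -0.53, 0.468, -0.468]
wrist_force: [0.6, 0.0, -5.1]
grip_width: 0.0485
14.5833 [0.58497883 0.30139231 0.25185312] [ 0.6043806   0.04070582 -5.12495253] [ 0.01982083 -0.05757169 -0.04360298] 0.04853283588021743 -82.79250457550103
[ 5.36403867e+02 -2.87296972e-01 -8.94844749e+01]
```

View pics/scene10.png

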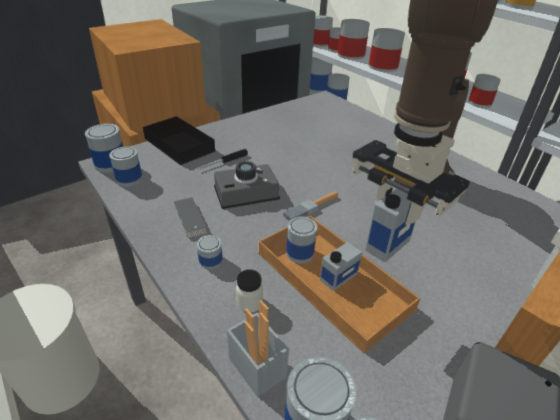

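```bash
python3 -m crank '[[8,0,-1,0],[25,0,-4,0],[50,0,-8,0],[78,0,-13,0],[108,0,-18,0]]'; python3 -m crank '[[30,0,-5,0],[60,0,-10,0],[90,0,-15,0],[120,0,-20,0],[150,0,-25,0]]'; python3 -m crank '[[30,0,-5,1],[60,0,-10,3],[90,0,-15,6],[120,0,-20,9],[150,0,-25,12]]'
python3 - <<'E'
from h import *
p,M,s=tool(); print(s["t"],p,s["wrist_force"],s["grip_width"],np.degrees(np.arctan2(M[1,0],M[0,0])))
E
```

```text
t: 15.1
eef_pos: [0.5796, 0.1891, 0.2495]
ee_rot: [-0.53, 0.531, -0.468, 0.467]
wrist_force: [0.0, 0.0, -4.4]
grip_width: 0.0481
t: 15.52
eef_pos: [0.5731, 0.0362, 0.2499]
ee_rot: [-0.529, 0.531, -0.468, 0.468]
wrist_force: [0.8, 0.6, -3.6]
grip_width: 0.0479
t: 15.93
eef_pos: [0.5666, -0.1155, 0.2499]
ee_rot: [0.477, -0.478, 0.522, -0.521]
wrist_force: [-0.2, 0.5, -3.7]
grip_width: 0.0479
15.9333 [ 0.56655819 -0.11545431  0.24990591] [-0.17969703  0.48499662 -3.70238139] 0.047918665100537196 -95.03820838131934
```

```bash
python3 -m crank '[[30,0,1,3],[58,0,2,6],[84,0,3.5,9],[105,0,4.5,12],[120,0,5.5,14]]'; python3 -m crank '[[4,0,1,0],[7,0,2,0],[9,0,2.5,0],[9,0,2.5,0],[9,0,2.5,0]]'; python3 -m crank '[[0,0,0,0],[0,0,0,0],[0,0,0,0]]'
python3 - <<'E'
from h import *
p,M,s=tool(); print(s["t"],p,M,s["wrist_force"],s["grip_width"],np.degrees(np.arctan2(M[1,0],M[0,0])))
print(M.T@(np.array([.5635,-.242,.2515])-p)*1000)
o=np.zeros((560,800,3),np.uint8)
for i,(c,(x,y)) in enumerate({"scene":(190,80),"top":(290,160)}.items()):
    im=ctrl.get_image(c)[:,:,::-1];cv2.imwrite(f"pics/{c}11.png",im); o[:,i*400:i*400+400]=cv2.resize(im[y:y+140,x:x+100],(400,560),interpolation=cv2.INTER_CUBIC)
cv2.imwrite("pics/z11.png",o)
E
```

```text
t: 16.35
eef_pos: [0.5619, -0.236, 0.25]
ee_rot: [0.409, -0.41, 0.577, -0.576]
wrist_force: [0.1, 0.2, -4.4]
grip_width: 0.0479
t: 16.77
eef_pos: [0.5636, -0.24, 0.2503]
ee_rot: [0.412, -0.412, 0.575, -0.574]
wrist_force: [-0.0, -0.1, -4.8]
grip_width: 0.0483
t: 17.02
eef_pos: [0.5634, -0.2409, 0.2504]
ee_rot: [0.412, -0.412, 0.575, -0.575]
wrist_force: [0.6, -0.1, -4.2]
grip_width: 0.0481
17.0167 [ 0.56342685 -0.24089508  0.25040738] [[-3.21141114e-01 -6.81747216e-04  9.47031108e-01]
 [-9.47031352e-01  1.72687630e-04 -3.21141073e-01]
 [ 5.53964743e-05 -9.99999753e-01 -7.01093085e-04]] [ 0.61059947 -0.06855917 -4.20952783] 0.04811523536487121 -108.73194870964244
[ 1.02296657 -1.0928558   0.42334109]
```

View pics/z11.png

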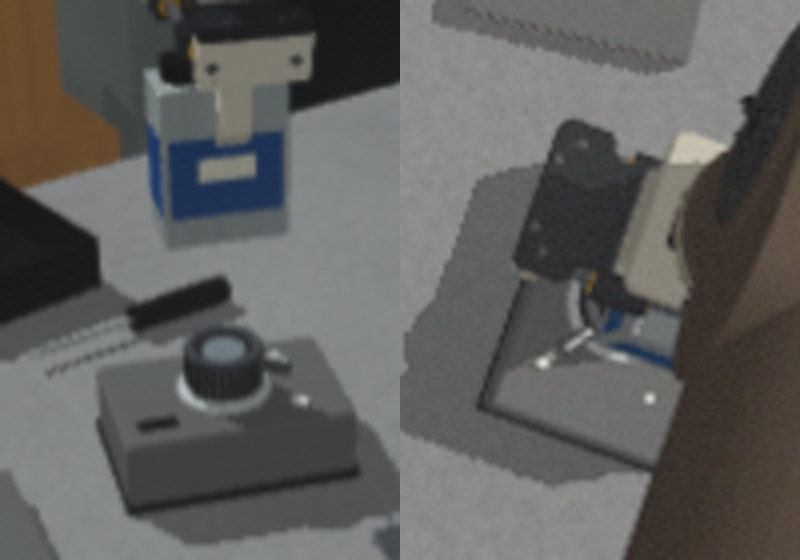

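Run:
```python
from h import *
from scipy.optimize import least_squares
im=cv2.imread("pics/scene11.png")
cv2.imwrite("pics/z12.png",cv2.resize(im[90:150,220:272],(780,900))[:,:][0:900:1]) if 0 else cv2.imwrite("pics/z12.png",cv2.resize(im[88:146,218:276],(580,580),interpolation=cv2.INTER_CUBIC))
cv2.imwrite("pics/z13.png",cv2.resize(im[155:215,205:290],(765,540),interpolation=cv2.INTER_CUBIC))
```

```text
(no output)
```

View pics/z12.png

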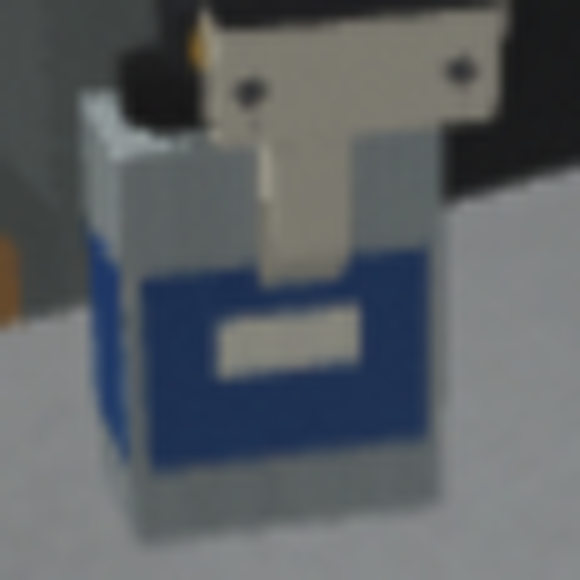

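View pics/z13.png

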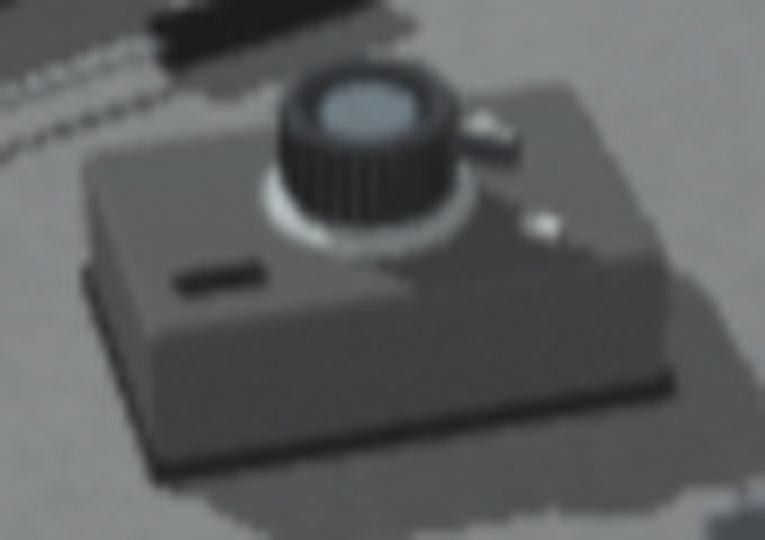

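Run:
```python
from h import *
from scipy.optimize import least_squares
np.set_printoptions(precision=4,suppress=True)
T=np.array([(140,540),(438,505),(112,478),(127,155),(82,95),(443,132)])/10+[218,88]
TL=np.array([(45,24,0),(-45,24,0),(45,-24,0),(45,24,115),(45,-24,115),(-45,24,115)])/1000
Rp=np.array([(152,335),(665,248),(570,85),(85,155),(155,475),(672,385)])/9+[205,155]
RL=np.array([(90,60,60),(-90,60,60),(-90,-60,60),(90,-60,60),(90,60,0),(-90,60,0)])/1000
L=np.array([[368,110]])/9+[205,155]
def fit(P,Q,x0,n):
    def W(v): return Q@R.from_euler('ZYX',[v[3],v[4],v[5]]).as_matrix().T+v[:3]
    f=lambda v:(w2px("scene",W(np.r_[v,np.zeros(6-n)]))-P).ravel()
    r=least_squares(f,x0[:n]); return r.x,np.sqrt(np.mean(r.fun**2))
print("reader",fit(Rp,RL,[.562,-.242,0,-.33,0,0],4))
print("tin",fit(T,TL,[.562,-.242,.2,-.33,0,0],4)); print("tin6",fit(T,TL,[.562,-.242,.2,-.33,0,0],6))
print("lens",px2w("scene",L,.1))
# tab check
for c0 in ((.5635,-.242),(.569,-.235)):
  for v in (1.0,1.1,1.2):
    a=np.pi+.6-v+np.radians(-19); print(v,(w2px("scene",[[c0[0]+.05*np.cos(a),c0[1]+.05*np.sin(a),.096]])-[205,155])*9,(w2px("top",[[c0[0]+.05*np.cos(a),c0[1]+.05*np.sin(a),.096]])-[290,160])*4)
```

```text
reader (array([ 0.5527, -0.2596, -0.0161, -0.3355]), np.float64(0.6462930528306587))
tin (array([ 0.5541, -0.2584,  0.187 , -0.339 ]), np.float64(0.5053389697894461))
tin6 (array([ 0.5486, -0.2669,  0.1802, -0.342 , -0.0115,  0.0566]), np.float64(0.3526785312045474))
lens [[ 0.5702 -0.2334  0.1   ]]
1.0 [[518.0467 112.9914]] [[173.0124 358.5681]]
1.1 [[515.6449 120.812 ]] [[167.2445 352.6554]]
1.2 [[511.7642 128.5045]] [[162.0872 346.2025]]
1.0 [[516.8212 127.1537]] [[161.6144 349.2861]]
1.1 [[514.4011 135.0687]] [[155.8496 343.3765]]
1.2 [[510.4932 142.8545]] [[150.6959 336.9274]]
```

Run:
```python
import cv2
im=cv2.imread("pics/top6.png"); cv2.imwrite("pics/z14.png",cv2.resize(im[210:265,315:380],(780,660),interpolation=cv2.INTER_CUBIC)[:600])
```

```text
(no output)
```

View pics/z14.png

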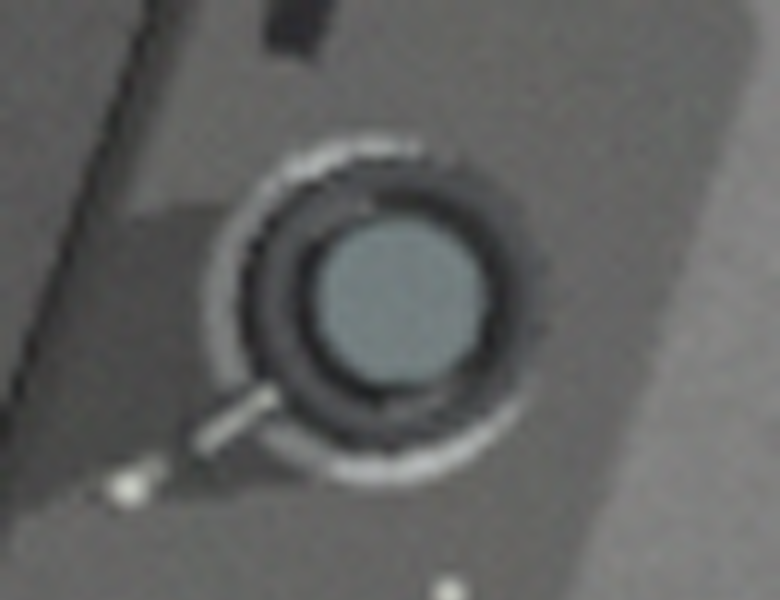

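```bash
python3 -m crank '[[0,0,0,0],[0,0,0,0],[0,0,0,0]]'
python3 - <<'E'
from rig import ctrl
s=ctrl.read_state(); print(max(abs(v) for v in s["qd"]))
print(ctrl.job_done())
E
```

```text
t: 17.37
eef_pos: [0.5633, -0.2415, 0.2503]
ee_rot: [0.411, -0.412, 0.575, -0.575]
wrist_force: [-0.5, 0.5, -4.4]
grip_width: 0.0482
0.0024656469676160625
the job is handed in; nothing more can be done
None
```

I turned the collar to its locked stop, lifted the tall tin out of the tray, and handed the job in at about 17.4 s with the tin held still over the reader. No verdict came back.

- **Collar:** the wrist moment rose to about 0.5 N m at the end of the turn, which I took as the stop. In the top picture the tab points at about 126°, against 126.6° expected at the locked value of 1.2.
- **Tin position:** I fitted the tin and the reader in the same scene picture.
    - The base was about 2 mm from the lens axis and about 103 mm above the collar.
    - The yaw error was about 0.2°. A looser fit that let the tin tilt gave about 3°, within the 8° limit.
- **Holding:** the grip was set to 40 N with the fingers at 48 mm. The wrist load was steady at about 4.4 N and the joints were nearly still.
- **Bystanders:** I felt no contact with any of them and saw no shift in the pictures I viewed. I did not measure their positions again at the end.

Two checks disagreed:

- **Fingertip height:** the real fingertips stand about 30 mm higher than the reported TCP height and stated tool lengths imply. My first grip therefore closed just above the collar without touching it. I saw this in the scene picture, went lower, and allowed for it from then on.
- **Camera positions:** the two cameras place things about 8–10 mm apart. That is why the last check compares the tin and reader within one picture.

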